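# Set the board tester and hold its pressure cover down

## Task

Turn the voltage dial on the board tester to the green mark, then pick the black pressure cover up by its metal grip, slide it over the tester's two locating pins (red stripes on the same side) until it drops on, and press it fully down against the springs. Finish while still gripping the cover and holding it pressed down, so that the test can run, with the dial still at the mark. Leave the other things on the bench as they are.

Things in the scene. Friction and masses are not known exactly. Their poses are not given: they have to be found in the camera images.
- tester: Board tester, fixed: a flat white case with a grey top panel, 190 mm (x) by 310 mm (y), panel 50 mm above the bench. Origin: centre of its underside; x points away from the operator (coloured sockets on the -x front), y to the operator's left. On the panel: the sprung board plate, centred at x = 0, y = +70 mm, and the voltage dial, its axis at x = 0, y = -90 mm.
- dial (a joint): Voltage dial, vertical axis; value in rad, growing clockwise seen from above, from 0 (left stop) to 5.24. At 2.618 the pointer is at the centre of the green mark (straight towards tester +x); at 0 it points 150 degrees counter-clockwise from there. Steady light friction (0.04 N m), no clicks: it stays where it is left.
- dial_grip (a point): Point on the dial's axis at the height to grip it, 37 mm above the panel; turns with the dial. Black bar knob 46 mm long and 14 mm wide along this point's x axis, +x being the end with the white pointer line; its top is 7 mm above this point, and 23 mm below it begins a round skirt of 48 mm diameter.
- mark (a point): Centre of the green mark, a stripe 18 by 6 mm painted on the panel 46 mm from the dial's axis. The other marks of the scale are white.
- nest (a joint): How far the sprung board plate is pressed down, m: 0 = up, 0.008 = fully down on its stop. Aluminium plate 104 mm (x) by 134 mm (y) by 8 mm, 10 mm above the panel, with a green circuit board clipped on it. It stays up under the cover's weight, begins to sink when the cover is pushed with about 5 N and is fully down at about 13 N (1 N per mm); released, it rises again.
- seat (a point): Centre of the circuit board's upper face (70 mm above the bench when the plate is up), with the tester's axes; it goes down with the plate. When the cover is on the pins and seated its origin is here and their axes agree.
- pin_left (a point): Tip of the left locating pin, at x = +12, y = +48, z = +13 mm from the seat. Both pins are steel, 8 mm in diameter, 15 mm above the plate; the last 4 mm taper to a tip of 3 mm diameter.
- pin_right (a point): Tip of the right locating pin, alike, at x = +12, y = -48, z = +13 mm from the seat.
- cover: Pressure cover, loose, about 0.26 kg: opaque black plate 100 mm (x) by 130 mm (y) by 14 mm, on four white studs 4 mm long below, aluminium grip bar on top. Origin: centre of its underside, level with the studs' ends; plate from z = 4 to 18 mm. Blind holes below take the pins. On the pins' tips its origin is 9 mm above the seat; dropped on, the studs rest on the board (0 mm).
- cover_hole (a point): Mouth of the round blind hole (11 mm diameter, 11 mm deep) in the cover's underside, at x = +12, y = +48, z = +4 mm of the cover; goes over the left pin. Not seen from above. The hole for the right pin, at y = -48 mm, is a slot 11 mm (x) by 17 mm (y), also 11 mm deep.
- cover_stripe (a point): Red stripe 22 by 5 mm on top of the cover's plate at its +y edge (x = -30, y = +61.5 mm). The cover fits one way only: this stripe lies next to the red stripe painted on the tester's panel at the left (+y) of the board plate.
- cover_grip (a point): Point in the grip bar of the cover, on its centre line, 43 mm above the cover's origin (25 mm above the plate's top). The bar is 16 mm wide (along the cover's x), 64 mm long (along its y) and 38 mm tall, its top at z = 56 mm.
- tray: Blue tray 150 by 120 by 45 mm with boards standing in it, loose. It lies at one side of the tester, the cover at the other. Origin: centre of its underside.
- spool: Solder spool standing on end, 56 mm in diameter, 46 mm tall, loose. Origin: centre of its underside.
- screwdriver: Screwdriver 170 mm long lying on the bench, loose, handle to its -x. Origin: middle of its length, at the underside.
- can: Yellow spray can with a black band and a red cap, 66 mm in diameter, 200 mm tall, loose. Origin: centre of its underside.
- jar: Small jar with a black lid, 56 mm in diameter, 55 mm tall, loose. Origin: centre of its underside.
- meter: Yellow hand multimeter lying on its back, 170 by 85 by 43 mm, loose. Origin: centre of its underside.
Things that resemble listed ones, but are neither listed nor needed, are in the scene too. Leave any orange, pink or purple look-alike of the cover alone.

How it is judged:
By the outcome, as a careful person would: the job done as asked, in the order asked, and still so for the second after the job is handed in, while the arm keeps its last pose, push and grip.
It also fails if it takes over 58 s, if anything falls off the work surface, if the arm or the gripper's body presses on something with over 40 N, if the wrist force passes 120 N, or if a joint passes its speed limit or range.

## Robot

A 6-joint arm with a two-finger parallel gripper is mounted at the origin on the work surface. World frame = base frame: x ahead of the robot, y to its left, z up, the work surface at z = 0. Lengths are in m, angles in rad, forces in N, time in s.
With the tool pointing down it reaches from about 0.425 to 0.925 m from the base axis. Payload 12.5 kg.
Tool frame: the origin (TCP) lies at the very end of the fingers, on their centre line; the grasp point (between the pads) lies 19 mm behind it; z points along the fingers, y is the line along which they close (so a half turn about z gives the same grasp; the last joint's range is limited). The gripper opens to 85 mm and grips with 20 to 120 N. Pads are 22 mm wide; open, the fingers measure 114 mm over their backs; the gripper's body (76 mm by 85 mm) begins 54 mm behind the grasp point. The pads swing forward as they close: fully open they stand 13 mm farther back than shut.
Start: joints at [-1.25, 0.491, 1.559, -0, 1.092, -0.106], TCP at [0.259, -0.569, 0.231] pointing down, gripper open.
Joint ranges: [-3.1, 3.1], [-0.84, 2.19], [0.05, 2.79], [-1.13, 4.28], [0.06, 2.93], [-2.69, 2.69]. Speed limits (rad/s): [2.22, 2.22, 2.79, 3.14, 3.14, 3.14].

## Interface

Orientations are given as [roll, pitch, yaw] about the fixed x, y, z axes, in that order (R = Rz(yaw) Ry(pitch) Rx(roll)).
In Python, from workcell import bot gives the robot as it stands. Calls block until the motion is done:
- bot.move_to(position, orientation): joint-space move of the TCP to a pose.
- bot.move_l(position, frame=None, speed=0.15): straight line of the TCP; frame=None keeps the orientation; speed is the mean speed in m/s.
- bot.movej(angles): joint-space move.
- bot.move_gripper(opening, strength=None): finger opening in m; strength is the grip in N (None keeps the last); returns when the fingers have stopped.
- bot.dwell(seconds).
- bot.inverse_kinematics(position, orientation): joint angles nearest the present ones, or None.
- bot.state(): the state.
- bot.get_image(name): name is "side" or "top" or "wrist"; returns (picture, depth): 384x512x3 uint8, red, green, blue; 384x512 float32, m along the optical axis (not along the pixel's ray), 0 where there is no reading.
- bot.calibration(name): a dict with "intrinsics" (3x3 intrinsics, pixels), "k1" (the pictures are not rectified: a ray, as slopes to the right and down, at radius r is drawn at 1 + k1 r^2 times it, then the intrinsics apply), "eye" and "rotation" of the camera in the world; the wrist camera has in their place "T_tool_cam" (4x4, takes a point from camera to tool coordinates, whose origin is the TCP and whose axes are the flange's). Camera axes: x right, y up, looking along -z (the intrinsics and any distortion apply to the point x, -y, -z); pixel columns grow to the right and rows downward; lengths in m; the calibration is good to about 2 mm. A picture is of the moment at which its call begins: read the wrist's pose just before it. calibration takes no time and is no camera call.
A pose or a line that the arm cannot do raises bot.PlanningError and nothing moves.
- bot.sign_off(): hands the job in; it is judged then, once.
The state is a dict: "time": time; "joints": joint angles; "joint_velocities": joint speeds; "joint_efforts": joint torques, N m; "ee_pos": TCP position; "tool_rot": TCP orientation; "force": force on the tool from outside, world axes, zero at the start; "torque": the same for the moment, N m; "width": finger opening in m; "grasp_force": force on a finger pad.
Only numpy, scipy, OpenCV 4.12 (cv2) and the standard library are available. Lean on these libraries where they do the work, as an engineer would, in place of code of your own. Each camera call takes 0.05 s, during which the arm holds its last target. There are 200 camera calls.

## Working session

There is one attempt and no reset: what is moved stays moved. The work goes in short steps, each a Python script; the robot and the scene stay as the last script left them, time stands still between calls to the robot, and variables do not carry over. Pictures are saved under pics/ and viewed, at most 10 in all, crops included, and the job is handed in when it is done.

```bash
ls; mkdir -p pics; cat > h.py <<'E'
import numpy as np, cv2
from workcell import bot
from scipy.spatial.transform import Rotation as R
def cal(n):
    c=bot.calibration(n)
    if 'eye' in c: return c,np.array(c['rotation']),np.array(c['eye'])
    s=bot.state(); T=np.array(c['T_tool_cam']); 
    return c,s,T
def pose(n):
    c=bot.calibration(n); K=np.array(c['intrinsics']); k=c['k1']
    if 'eye' in c: return K,k,np.array(c['rotation']),np.array(c['eye'])
    s=bot.state(); T=np.array(c['T_tool_cam']); r=np.array(s['tool_rot'])
    r=r if r.shape==(3,3) else R.from_euler('xyz',r).as_matrix()
    return K,k,r@T[:3,:3],r@T[:3,3]+np.array(s['ee_pos'])
def ray(P,uv):
    K,k,Rm,e=P
    p=cv2.undistortPoints(np.array(uv,float).reshape(-1,1,2),K,np.array([k,0,0,0,0.]))[:,0]
    d=np.c_[p[:,0],-p[:,1],-np.ones(len(p))]
    return d@Rm.T
def onz(P,uv,z):   # pixels -> world at height z
    d=ray(P,uv); e=P[3]; return e+d*((z-e[2])/d[:,2])[:,None]
def ondepth(P,uv,D):
    d=ray(P,uv); return np.array([P[3]+di*D[int(round(v)),int(round(u))] for di,(u,v) in zip(d,uv)])
def shot(n,f):
    P=pose(n); im,D=bot.get_image(n); cv2.imwrite(f'pics/{f}.png',im[:,:,::-1]); np.savez(f'pics/{f}.npz',D=D,K=P[0],k=P[1],R=P[2],e=P[3]); return P,im,D
def load(f):
    z=np.load(f'pics/{f}.npz'); return (z['K'],float(z['k']),z['R'],z['e']),z['D']
E
python3 - <<'E'
from h import *
P,im,D=shot('top','top0'); print(P); 
P,im2,D=shot('side','side0'); print(P[3])
cv2.imwrite('pics/top0b.png',cv2.resize(im[:,:,::-1],(800,600)))
print(bot.state())
E
```

```text
pics
(array([[456.38753359,   0.        , 254.50444923],
       [  0.        , 456.38753359, 189.03670687],
       [  0.        ,   0.        ,   1.        ]]), -0.051203528801968996, array([ 6.04855073e-02,  4.01079116e-04, -1.54918722e+00]), array([0.40875082, 0.00317432, 1.5503158 ]))
[0.25970105 1.52446306 0.95559746]
{'time': 0.1, 'joints': array([-1.24959913e+00,  4.91451094e-01,  1.55940360e+00,  1.82656455e-05,
        1.09170061e+00, -1.05620793e-01]), 'joint_velocities': array([-2.32914430e-04, -1.90510561e-03, -5.66220078e-04,  7.12193800e-05,
        3.66252698e-04, -1.76405466e-03]), 'joint_efforts': array([ 4.08769134e-03, -6.19445729e+01, -2.62027824e+01, -8.10586721e-05,
        2.85528680e-03,  4.45116882e-06]), 'ee_pos': array([ 0.25868218, -0.5687266 ,  0.23081092]), 'tool_rot': array([-3.14063708e+00, -1.17597075e-04,  4.26809509e-01]), 'force': array([-1.12070177, -0.0705658 ,  0.75184649]), 'torque': array([-0.03564974, -0.00423945, -0.02257453]), 'grasp_force': 0.0, 'width': 0.0855958426106549}
```

View pics/top0b.png

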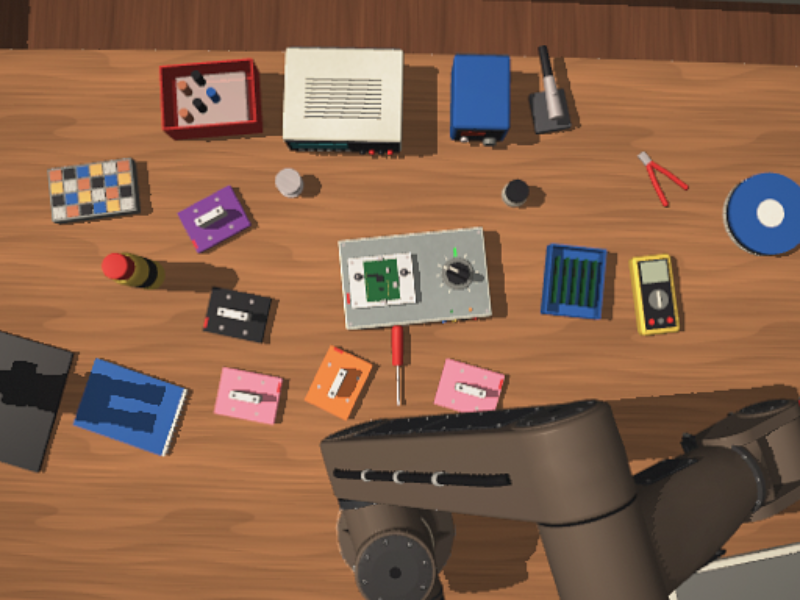

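View pics/side0.png

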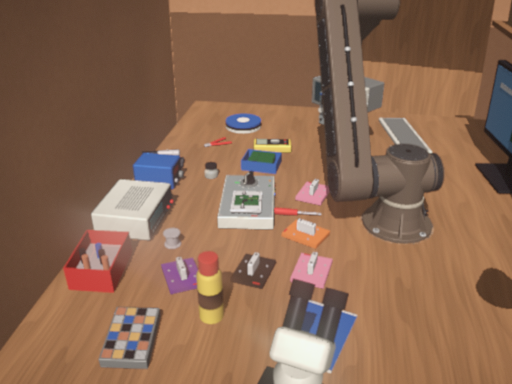

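The top view shows the tester at (415,278) of the 800x600 picture, the dial at (458,273), the green mark at (455,250), and the black cover at (238,315) with its red stripe on the left at (206,322). I'll get rough positions next, then a wrist view of the tester.

```bash
sed -i "s/np.array(c\['rotation'\]),np.array(c\['eye'\])$/R.from_euler('xyz',c['rotation']).as_matrix(),np.array(c['eye'])/" h.py
python3 - <<'E'
from h import *
_,D=load('top0'); P=pose('top'); print(P[2]); s=.64
a=np.array([(340,242),(484,228),(492,315),(347,329)])*s
print('tester corners',onz(P,a,.05))
print('dial',onz(P,[(458*s,272*s)],.094),'cover',onz(P,[(233*s,314*s)],.056),'stripe',onz(P,[(206*s,322*s)],.018),'mark',onz(P,[(455*s,251*s)],.05))
print(ondepth(P,np.vstack([a.mean(0),(238*s,325*s),(120*s,350*s)]),D))
print(bot.calibration('wrist'))
im=cv2.imread('pics/top0.png'); cv2.imwrite('pics/crop.png',cv2.resize(im[140:225,120:330],(798,323),interpolation=cv2.INTER_CUBIC))
E
```

```text
[[ 2.16074272e-02  9.97938792e-01 -6.04258698e-02]
 [-9.99766452e-01  2.15436766e-02 -1.70639173e-03]
 [-4.01079105e-04  6.04486281e-02  9.98171229e-01]]
tester corners [[ 0.6101967   0.13033318  0.05      ]
 [ 0.64674274 -0.17436264  0.05      ]
 [ 0.46245348 -0.19379443  0.05      ]
 [ 0.42645152  0.11070867  0.05      ]]
dial [[ 0.54758594 -0.11700992  0.094     ]] cover [[0.45251675 0.35093211 0.056     ]] stripe [[0.43507835 0.41773367 0.018     ]] mark [[ 0.59626668 -0.11357013  0.05      ]]
[[ 0.53593336 -0.03162423  0.051568  ]
 [ 0.43022369  0.34869206  0.01549414]
 [ 0.36971633  0.61267244 -0.00655064]]
{'intrinsics': array([[297.25755227,   0.        , 256.06124184],
       [  0.        , 297.25755227, 190.06765335],
       [  0.        ,   0.        ,   1.        ]]), 'k1': 0.0013359813147375507, 'T_tool_cam': array([[-8.55272661e-04,  9.58664894e-01,  2.84536271e-01,
         7.33622800e-02],
       [ 9.99999570e-01,  7.18225340e-04,  5.85988118e-04,
         2.60050014e-04],
       [ 3.57405077e-04,  2.84536650e-01, -9.58665096e-01,
        -1.42804760e-01],
       [ 0.00000000e+00,  0.00000000e+00,  0.00000000e+00,
         1.00000000e+00]])}
```

View pics/crop.png

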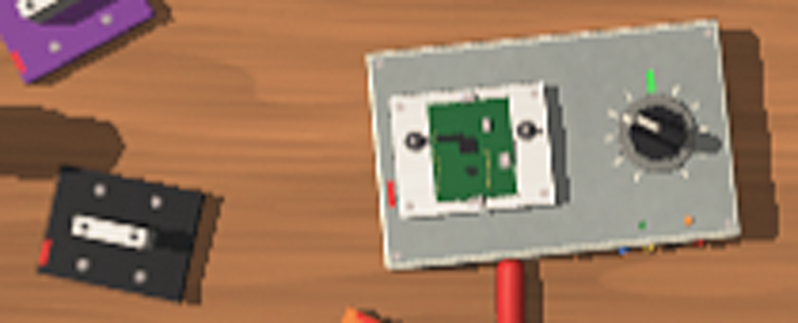

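The crop shows the knob centre at about (658,130), with the pointer up-left, roughly 55–60° CCW from the mark. The cover's red stripe is on its +y side, and the cover's yaw is about -0.17. Tester yaw is about +0.115. Moving the wrist camera above the tester.

```bash
python3 - <<'E'
from h import *
bot.move_to([0.545,-0.07,0.30],[np.pi,0,0.115]); s=bot.state(); print(s['time'],s['ee_pos'],s['joints'].round(3),s['tool_rot'])
P,im,D=shot('wrist','w1')
cv2.imwrite('pics/w1b.png',cv2.resize(im[:,:,::-1],(800,600),interpolation=cv2.INTER_CUBIC))
E
```

```text
2.1833 [ 0.54497481 -0.07066109  0.29985542] [-0.249  0.318  1.651 -0.     1.173  1.207] [3.14156124e+00 2.17820234e-04 1.14308973e-01]
```

View pics/w1b.png

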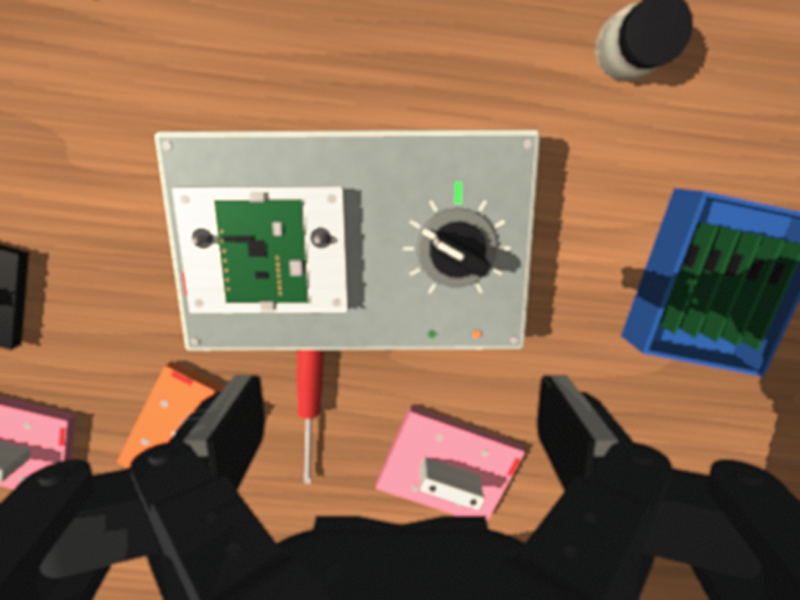

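The wrist view shows the knob at (458,249) with its pointer line from about (426,232) to (462,257), the green mark at (458,193), the pin heads at (203,238) and (320,238), and the panel corners. Next I fit the tester pose and the dial angle.

```bash
cat >> h.py <<'E'
from scipy.optimize import least_squares
def fit(P,uv,loc,x0):
    """planar pose x,y,yaw of an object whose local points loc are seen at pixels uv"""
    uv=np.array(uv,float); loc=np.array(loc,float)
    def res(q):
        c,s=np.cos(q[2]),np.sin(q[2])
        w=onz_many(P,uv,loc[:,2])
        return (np.c_[q[0]+c*loc[:,0]-s*loc[:,1],q[1]+s*loc[:,0]+c*loc[:,1]]-w[:,:2]).ravel()
    r=least_squares(res,x0,loss='soft_l1',f_scale=.002); return r.x,(r.fun.reshape(-1,2)*1000).round(1)
def onz_many(P,uv,z):
    d=ray(P,uv); e=P[3]; return e+d*((z-e[2])/d[:,2])[:,None]
E
python3 - <<'E'
from h import *
P,D=load('w1'); s=.64
uv=np.array([(158,134),(537,131),(522,348),(188,349),(458,193),(203,238),(320,237)])*s
loc=[(.095,.155,.05),(.095,-.155,.05),(-.095,-.155,.05),(-.095,.155,.05),(.046,-.09,.05),(.012,.118,.08),(.012,.022,.08)]
q,r=fit(P,uv,loc,[.53,-.03,.11]); print(q,r.tolist())
im=cv2.imread('pics/w1.png')
c=im[95:200,90:350]; 
Pt=onz(P,np.array([(425,232),(463,257)])*s,.094); d=Pt[0]-Pt[1]; a=np.arctan2(d[1],d[0]); print('pointer',Pt,a,a-q[2])
dial=q[:2]+R.from_euler('z',q[2]).as_matrix()[:2,:2]@[0,-.09]; print('dial',dial)
cr=np.hstack([cv2.resize(im[125:190,255:335],(400,325),interpolation=cv2.INTER_CUBIC),cv2.resize(im[125:190,145:225],(400,325)  ,interpolation=cv2.INTER_CUBIC)])
c2=cr; cv2.imwrite('pics/w1c.png',c2)
for k in range(4):
  for yaw in [a,a-np.pi]:
    pass
for yaw in [a,a-np.pi,a+np.pi]:
    y2=yaw-(a-q[2]); print(yaw,[None if j is None else j.round(2) for j in [bot.inverse_kinematics([*dial,.087],[np.pi,0,y]) for y in (yaw,y2)]])
E
```

```text
[ 0.5417333  -0.029871    0.11509922] [[3.3, 3.0], [2.4, -4.8], [-1.2, -3.5], [-1.4, 2.0], [1.2, -1.2], [-1.2, 4.0], [-1.4, -0.3]]
pointer [[ 0.56773064 -0.08671953  0.094     ]
 [ 0.55205264 -0.11800143  0.094     ]] 1.106201721700573 0.991102498366107
dial [ 0.55206937 -0.1192755 ]
1.106201721700573 [array([-0.33,  0.59,  1.84, -0.  ,  0.7 ,  0.13]), array([-0.33,  0.59,  1.84, -0.  ,  0.7 ,  1.13])]
-2.03539093188922 [None, array([-0.33,  0.59,  1.84,  0.  ,  0.7 , -2.02])]
4.247794375290367 [None, array([-0.33,  0.59,  1.84,  0.  ,  0.7 , -2.02])]
```

View pics/w1c.png

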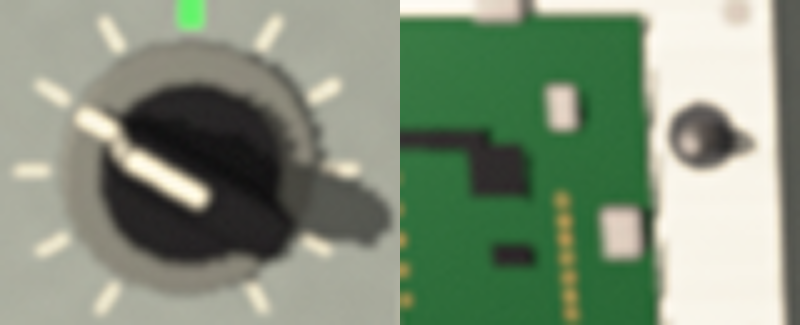

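The pads will square up the knob, so the tool's final yaw sets the angle, and I only need the grip approximately right. Before gripping I'm checking the scale: the fit residuals suggest the object appears about 2.5% smaller than modelled.

```bash
python3 - <<'E'
from h import *
P,D=load('w1'); s=.64
pts=np.array([(400,160),(390,330),(510,300),(170,160),(260,400),(600,400),(335,210),(458,251)])*s
print(ondepth(P,pts,D).round(4), 'cam',P[3])
im=cv2.imread('pics/w1.png')
hsv=cv2.cvtColor(im,cv2.COLOR_BGR2HSV)
m=(hsv[:,:,0]>50)&(hsv[:,:,0]<75)&(hsv[:,:,1]>120)&(hsv[:,:,2]>180); v,u=np.nonzero(m); print('mark px',u.mean(),v.mean(),len(u))
sub=im[145:160,118:142].max(2); v,u=np.nonzero(sub<110); print('left pin dark',u.mean()+118,v.mean()+145,u.min()+118,u.max()+118)
E
```

```text
[[ 6.171e-01 -6.220e-02  5.160e-02]
 [ 4.709e-01 -6.980e-02  5.200e-02]
 [ 5.105e-01 -1.718e-01  5.110e-02]
 [ 5.961e-01  1.220e-01  5.220e-02]
 [ 5.437e-01 -2.800e-02  3.169e-01]
 [ 3.976e-01 -3.014e-01 -2.000e-04]
 [ 5.734e-01 -1.510e-02  6.870e-02]
 [ 5.562e-01 -1.135e-01  9.400e-02]] cam [ 0.61788614 -0.06212484  0.44264436]
mark px 292.69565217391306 123.30434782608695 46
left pin dark 130.18478260869566 152.05434782608697 125 136
```

Depth agrees to within 1.5 mm, so the visible panel is just slightly inset, and symmetric, so the centre is fine. Gripping and turning the dial.

```bash
python3 - <<'E'
from h import *
c=[.5515,-.1185]; yt=.115; a=1.09
bot.move_gripper(.045)
bot.move_to([*c,.13],[np.pi,0,a])
bot.move_l([*c,.070],speed=.12); print(bot.state()['force'])
bot.move_gripper(0,strength=25); s=bot.state(); print(s['width'],s['grasp_force'],s['force'],s['torque'])
bot.move_to([*c,.070],[np.pi,0,yt]); s=bot.state(); print(s['width'],s['force'],s['torque'],s['tool_rot'],s['ee_pos'])
bot.move_gripper(.045)
bot.move_l([*c,.13],speed=.2)
bot.move_to([.545,-.04,.25],[np.pi,0,yt]); 
P,im,D=shot('wrist','w2'); print(bot.state()['time'])
b=cv2.resize(im[60:260,60:400,::-1],(800,470),interpolation=cv2.INTER_CUBIC); cv2.imwrite('pics/w2b.png',b)
E
```

```text
[-0.25036921 -0.07596889 -1.01912149]
0.013508974791269345 28.388407230377197 [-3.52193957  3.84125598  5.14336948] [0.47152629 0.64997717 0.00313243]
0.013148009806856533 [-5.24664843  3.70775796  7.50092187] [ 0.4540532   0.89467252 -0.0187106 ] [-3.14092410e+00  9.44264512e-04  1.14912443e-01] [ 0.55084483 -0.1180029   0.07078014]
7.1833
```

View pics/w2b.png

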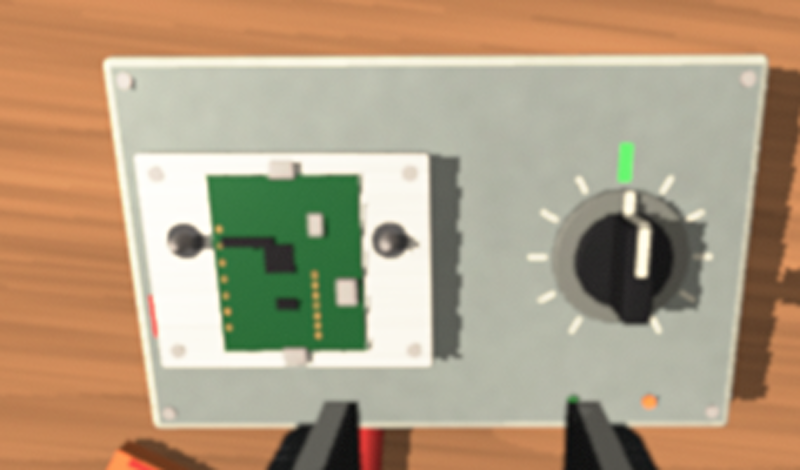

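The pointer now lines up with the green mark: top line (645,228)–(640,277), skirt line (630,193), mark (626,162), with the sideways offsets due to parallax. I'll check numerically and refit the seat using the plate corners.

```bash
python3 - <<'E'
from h import *
P,D=load('w2'); f=lambda l:np.array(l,float)/(800/340)+60-.29
pl=f([(134,154),(429,153),(432,367),(162,367)])
q1,r=fit(P,pl,[(.052,.137,.068),(.052,.003,.068),(-.052,.003,.068),(-.052,.137,.068)],[.54,-.03,.115]); print('plate fit',q1,r.tolist())
pa=f([(106,59),(767,57),(725,426),(155,426)])
q2,r=fit(P,pa,[(.095,.155,.05),(.095,-.155,.05),(-.095,-.155,.05),(-.095,.155,.05)],[.54,-.03,.115]); print('case fit',q2,r.tolist())
pn=f([(185,240),(390,240)]); 
for z in (.075,.083): 
  w=onz(P,pn,z); print('pins',w,np.linalg.norm(w[0]-w[1])); d=w[0]-w[1]; print('yaw',np.arctan2(-d[0],d[1]))
t=onz(P,f([(646,226),(641,277)]),.094); d=t[0]-t[1]; print('pointer yaw',np.arctan2(d[1],d[0]),t)
m=onz(P,f([(626,162)]),.05); k=onz(P,f([(630,195)]),.064); print('mark',m,'skirt line',k, 'yaw mark from dial',)
for c in ([.551,-.118],):
  for p in (m[0],k[0]): e=p[:2]-c; print(np.arctan2(e[1],e[0]),np.linalg.norm(e))
E
```

```text
plate fit [ 0.54106116 -0.02819435  0.11601728] [[0.3, 0.2], [0.0, -0.1], [-0.1, -0.2], [-0.3, 0.0]]
case fit [ 0.54127322 -0.02800777  0.11736313] [[1.4, 3.3], [2.0, -2.1], [-1.2, -2.2], [-2.4, 1.6]]
pins [[ 0.54108688  0.08801416  0.075     ]
 [ 0.55187896 -0.00552265  0.075     ]] 0.09415733098616985
yaw 0.11486991547568319
pins [[ 0.54302326  0.08500026  0.083     ]
 [ 0.55354269 -0.00617351  0.083     ]] 0.09177862343688974
yaw 0.11486991547568293
pointer yaw 0.09284771933921425 [[ 0.57449535 -0.11572255  0.094     ]
 [ 0.55202744 -0.11781466  0.094     ]]
mark [[ 0.59752622 -0.11280042  0.05      ]] skirt line [[ 0.58365188 -0.11405593  0.064     ]] yaw mark from dial
0.11129405604641227 0.04681586105504598
0.12020904931192325 0.0328892228104304
```

The plate fit is excellent, with residuals ≤0.3 mm: tester at (0.5411, -0.0282), yaw 0.116. The dial is at the mark to within about 0.02 rad. To cancel camera bias I'll view the seat and the cover with the same tool-relative geometry, at the gripping yaw.

```bash
python3 - <<'E'
from h import *
bot.move_to([.533,.041,.20],[np.pi,0,.116+np.pi/2]); P,a,D=shot('wrist','w3')
bot.move_to([.4525,.351,.20],[np.pi,0,1.40]); bot.move_gripper(.06); bot.move_l([.4525,.351,.15]); P,b,D=shot('wrist','w4')
f=lambda i:cv2.resize(i[60:300,171:341,::-1],(400,565),interpolation=cv2.INTER_CUBIC)
cv2.imwrite('pics/w34.png',np.hstack([f(a),f(b)])); print(bot.state()['time'])
E
```

```text
10.5667
```

View pics/w34.png

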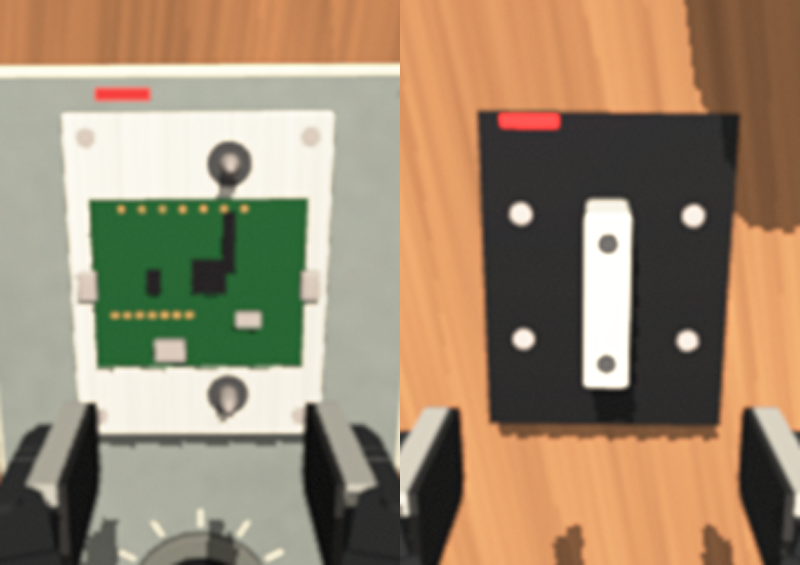

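Both views match in layout, with the stripes at upper left. Seat plate corners are at (62,113), (334,111), (321,434) and (80,434). Cover plate corners are at (479,112), (739,115), (719,425) and (491,421), and the bar top spans (584–631, 212–388). Fitting both.

```bash
python3 - <<'E'
from h import *
f=lambda l:np.array(l,float)/(400/170)+[171,60]-.29
P,_=load('w3')
q,r=fit(P,f([(62,113),(334,111),(321,434),(80.5,434)]),[(-.052,.067,.068),(.052,.067,.068),(.052,-.067,.068),(-.052,-.067,.068)],[.53,.04,.116]); print('seat',q,r.tolist())
w=onz(P,f([(231,159),(228.5,397)]),.083);print('pins',w,np.linalg.norm(w[0]-w[1]))
for l in ((.012,.048),(.012,-.048)): print(q[:2]+R.from_euler('z',q[2]).as_matrix()[:2,:2]@l)
P,D=load('w4'); uv=f([(79,112),(339,115),(319,425),(91,421)]); ub=f([(184,212),(231,212),(230,388),(182,387)])
L=[(-.05,.065,.018),(.05,.065,.018),(.05,-.065,.018),(-.05,-.065,.018)]; B=[(-.008,.032,.056),(.008,.032,.056),(.008,-.032,.056),(-.008,-.032,.056)]
for u,l in ((uv,L),(ub,B),(np.vstack([uv,ub]),L+B)):
  q,r=fit(P,u,l,[.45,.35,-.17]); print('cover',q,r.tolist())
print(ondepth(P,f([(130,250),(205,300)]),D))
print(bot.state()['ee_pos'],bot.state()['tool_rot'])
E
```

```text
seat [0.53316744 0.0414458  0.11960581] [[-0.5, -0.1], [0.7, 0.0], [-0.1, 0.3], [-0.1, -0.2]]
pins [[ 5.38940650e-01  9.32320202e-02  8.30000000e-02]
 [ 5.49688653e-01 -2.94949991e-05  8.30000000e-02]] 0.09387880380504283
[0.5393543  0.09053472]
[ 0.5508091  -0.00477943]
cover [ 0.45646516  0.35364595 -0.18384282] [[-0.5, 0.8], [0.9, 0.4], [0.6, -0.5], [-1.1, -0.8]]
cover [ 0.45624702  0.35427483 -0.17782466] [[-0.0, -0.1], [-0.0, -0.2], [-0.7, 0.5], [0.8, -0.1]]
cover [ 0.4563419   0.35397665 -0.18304308] [[-0.6, 1.1], [0.8, 0.8], [0.5, -0.1], [-1.2, -0.5], [0.2, -0.4], [0.2, -0.6], [-0.8, 0.2], [0.7, -0.3]]
[[0.42837969 0.37079558 0.0201715 ]
 [0.45587581 0.355744   0.05700369]]
[0.45290924 0.35120175 0.15077149] [ 3.14088834e+00 -6.10296659e-04  1.39999072e+00]
```

Both seat estimates agree at (0.5332, 0.0414, 0.116). The cover is at (0.4563, 0.3540), yaw -0.181. Gripping it and carrying it above the seat.

```bash
python3 - <<'E'
from h import *
c=[.4563,.3540]
bot.move_to([*c,.10],[np.pi,0,1.390]); bot.move_l([*c,.025],speed=.08); print(bot.state()['force'])
bot.move_gripper(0,strength=80); s=bot.state(); print(s['width'],s['grasp_force'],s['force'],s['tool_rot'],s['ee_pos'])
bot.move_l([*c,.16],speed=.1); s=bot.state(); print(s['force'],s['torque'],s['width'])
bot.move_to([.5332,.0414,.16],[np.pi,0,.116+np.pi/2]); bot.move_l([.5332,.0414,.125],speed=.1); bot.dwell(.3)
s=bot.state(); print(s['ee_pos'],s['tool_rot'],s['force'],s['torque'],s['width'],s['time'])
P,a,D=shot('wrist','w5'); P,b,D=shot('side','s5')
cv2.imwrite('pics/w5b.png',np.hstack([cv2.resize(a[60:330,140:370,::-1],(400,470)),cv2.resize(b[150:250,200:285,::-1],(400,470),interpolation=cv2.INTER_CUBIC)]))
E
```

```text
[-0.0848615  -0.45415749  0.73116107]
0.015015883931358845 77.91308283805847 [-0.47632683 -0.56496127  5.29016018] [ 3.14116811e+00 -3.19791280e-04  1.39003419e+00] [0.45641634 0.35404382 0.0254506 ]
[-0.2407302  -0.61002852 -2.49644579] [ 0.03677996 -0.01028338 -0.02167897] 0.014874104462897107
[0.53337261 0.04140095 0.1254613 ] [3.14076901e+00 1.27151614e-04 1.68677191e+00] [-0.71178263  0.38220305 -2.3029999 ] [-0.03815152 -0.03406258  0.01237324] 0.014555925344183662 15.975
```

View pics/w5b.png

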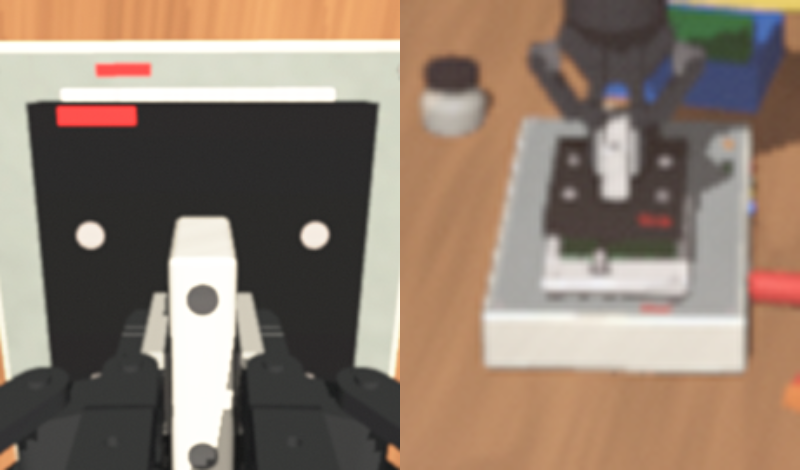

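The cover hovers over the plate with the stripes on the same side: cover corners (27,104) and (379,103), plate's far edge (60–335, 87). I'll check the in-hand offset numerically, then lower it under force watch.

```bash
python3 - <<'E'
from h import *
P,_=load('w5'); f=lambda l:(np.array(l,float)+.5)/(400/230,470/270)+[140,60]-.5
q,r=fit(P,f([(27,104),(379,103),(90,235),(315,235)]),[(-.05,.065,.118),(.05,.065,.118),(-.032,.02,.119),(.032,.02,.119)],[.533,.041,.116]); print('cover corners',q,r.tolist())
w=onz(P,f([(60,87),(335,87)]),.068); c,s_=np.cos(.116),np.sin(.116); print('plate +y edge in seat frame', [(-(p[0]-.5332)*s_+(p[1]-.0414)*c) for p in w])
b=bot.state()['force'].copy()
for z in (.112,.107,.104,.102,.100,.098,.096):
    bot.move_l([.5332,.0414,z],speed=.03); s=bot.state(); d=s['force']-b
    print(z,s['ee_pos'].round(4),d.round(2),s['torque'].round(2),s['width'].round(4))
    if abs(d[2])>4 or np.hypot(*d[:2])>10: print('STOP');break
print(s['time'])
E
```

```text
cover corners [0.53435222 0.04383951 0.11210479] [[-0.4, 3.4], [0.0, 2.9], [2.5, -2.8], [-1.5, -3.5]]
plate +y edge in seat frame [np.float64(0.06751467067099039), np.float64(0.06742637262434444)]Traceback (most recent call last):
  File "<stdin>", line 8, in <module>
AttributeError: 'float' object has no attribute 'round'
```

Using only the plate corners, the cover is within about 1 mm of the target (the rivet positions were guesses). Continuing the descent; the only fault was in my print statement.

```bash
python3 - <<'E'
from h import *
b=bot.state()['force'].copy(); print(b)
for z in (.107,.104,.102,.100,.098,.096):
    bot.move_l([.5332,.0414,z],speed=.03); s=bot.state(); d=s['force']-b
    print(z,s['ee_pos'].round(4),d.round(2),s['torque'].round(2),round(float(s['width']),4))
    if abs(d[2])>4 or np.hypot(*d[:2])>10: print('STOP');break
print(s['time'])
E
```

```text
[-0.9611966  -0.11438194 -3.14807373]
0.107 [0.5331 0.0414 0.1068] [0.55 0.67 0.62] [ 0.02 -0.02 -0.01] 0.0149
0.104 [0.5331 0.0414 0.1038] [1.23 0.93 0.31] [0.01 0.04 0.  ] 0.0147
0.102 [0.5331 0.0414 0.1019] [ 0.99 -0.28  0.08] [ 0.02  0.05 -0.01] 0.0147
0.1 [0.5332 0.0414 0.0999] [0.25 1.52 0.95] [0.01 0.03 0.04] 0.0145
0.098 [0.5332 0.0414 0.0979] [ 0.88 -0.18  1.39] [ 0.01 -0.01 -0.03] 0.0145
0.096 [0.5332 0.0414 0.0959] [ 1.42 -0.15  0.81] [0.03 0.03 0.06] 0.0152
18.225
```

The holes went over the pins with no resistance. Pressing down in small steps.

```bash
python3 - <<'E'
from h import *
for z in (.094,.092,.090,.088,.087,.086,.085,.084,.083):
    bot.move_l([.5332,.0414,z],speed=.03); bot.dwell(.15); s=bot.state(); f=s['force']
    print(z,s['ee_pos'].round(4),f.round(2),s['torque'].round(2),round(float(s['width']),4))
    if f[2]>19: print('STOP');break
print(s['time'])
E
```

```text
0.094 [0.5334 0.0414 0.0945] [-1.59  0.73  5.91] [0.05 0.43 0.06] 0.015
0.092 [0.5333 0.0414 0.0926] [-2.14  1.01  6.44] [0.06 0.45 0.02] 0.0149
0.09 [0.5333 0.0414 0.0908] [-2.74 -0.15  9.  ] [0.09 0.59 0.04] 0.0149
0.088 [0.5334 0.0414 0.0889] [-2.73  0.84 10.6 ] [0.05 0.66 0.04] 0.0146
0.087 [0.5334 0.0414 0.088 ] [-2.36  0.49 10.93] [0.02 0.75 0.06] 0.0149
0.086 [0.5334 0.0414 0.0874] [-4.67  1.26 17.03] [0.1  0.98 0.03] 0.015
0.085 [0.5334 0.0414 0.0872] [-8.31 -0.32 28.58] [0.   1.64 0.02] 0.0149
STOP
21.025
```

The spring's slope is followed by a hard stop at z = 0.0873, so the plate is fully down. I'll ease slightly to about 22 N and check with a last picture.

```bash
python3 - <<'E'
from h import *
bot.move_l([.5332,.0414,.0855],speed=.03); bot.dwell(.5); s=bot.state(); print(s['ee_pos'],s['force'],s['width'],s['grasp_force'],s['time'])
P,a,D=shot('top','t6'); P,b,D=shot('side','s6')
cv2.imwrite('pics/f6.png',np.hstack([cv2.resize(a[125:225,190:330,::-1],(420,300),interpolation=cv2.INTER_CUBIC),cv2.resize(b[155:245,205:319,::-1],(380,300),interpolation=cv2.INTER_CUBIC)]))
E
```

```text
[0.5334269  0.04141194 0.08731404] [-8.05813319  0.78430711 22.61329884] 0.01469910982275596 81.50837659835815 21.775
```

View pics/f6.png

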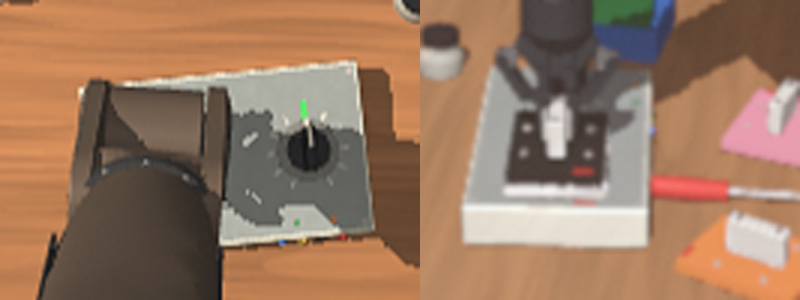

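The top view shows the dial pointer (308,130) aimed at the green mark (304,108). The side view shows the cover down flat on the plate (555,150), with the red stripes on the same side and the neighbouring objects undisturbed. Handing in.

```bash
python3 -c "
from workcell import bot
print(bot.sign_off())"
```

```text
the job is handed in; nothing more can be done
None
```

The job is handed in: the dial is at the green mark, and the cover is on its pins, pressed fully down against the stop with about 23 N and still gripped, at about 22 s of the 58 s allowed.

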